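# Shut the specimen drop box

## Robot

A 6-joint arm with a two-finger parallel gripper is mounted at the origin on the work surface. World frame = base frame: x ahead of the robot, y to its left, z up, the work surface at z = 0. Lengths are in m, angles in rad, forces in N, time in s.
With the tool pointing down it reaches from about 0.425 to 0.925 m from the base axis. Payload 12.5 kg.
Tool frame: the origin (TCP) lies at the centre of the arm's flange, where the gripper is bolted on; the fingertips stand robot.tips_ahead ahead of it and the grasp point (between the pads) lies 155 mm ahead of it (robot.tips_ahead is the distance from the TCP to the fingertips, in m); x points along the fingers, y is the direction in which the jaws open and shut, and the axes are right-handed (so a half turn about x gives the same grasp; the last joint's range is limited). The gripper opens to 85 mm and grips with 20 to 120 N. Pads are 22 mm wide; open, the fingers measure 114 mm over their backs; the gripper's body (76 mm by 85 mm) begins 54 mm behind the grasp point. The pads swing forward as they close: fully open they stand 13 mm farther back than shut.
Start: joints at [-1.274, 0.491, 1.559, -0, 1.092, -0.106], TCP at [0.245, -0.575, 0.405] pointing down, gripper open.
Joint ranges: [-3.1, 3.1], [-0.84, 2.19], [0.05, 2.79], [-1.13, 4.28], [0.06, 2.93], [-2.69, 2.69]. Speed limits (rad/s): [2.22, 2.22, 2.79, 3.14, 3.14, 3.14].

## Interface

Orientations are given as a rotation vector (axis times angle).
In Python, from plant import robot, optics gives the robot as it stands.
- The arm moves only by the tool apply_moves, never from a script. Its argument "plan" is a list of rows, each a list of 3 entries, a list of its own where there are three numbers: the shift along the tool's x, y, z in mm, then the turn about the tool's x in degrees, then the closure, from 0 (fully open) to 1 (shut). In form: [[[tx, ty, tz], spin, claw], ...]. A call has 1 to 12 rows; each row is the pose to reach, as a shift and turn from the pose commanded when the call began, along the tool's axes at that moment; what a row does not reach only later rows make up. A row lasts 1/12 s, in which the tool goes at most 41.7 mm and 7.16 degrees, less where a joint would pass 70% of its speed; a pose out of reach is approached as far as the arm can. A call with a gripper value outside its range is refused whole. The fingers move at their own pace and stop on an object; the grip force is fixed at half the most. Time passes only in rows, so rows that repeat a pose let the fingers close. It gives the time, the measured TCP pose, the force and the opening at its end, in the units of the state.
- robot.read_state(): the state, without advancing time (a new reading comes with each control period).
- optics.capture(name): name is "scene" or "side" or "wrist"; returns the picture (480x640x3 uint8, red, green, blue); there is no depth.
- optics.get_calibration(name): a dict with "K" (3x3 intrinsics, pixels), "R" (3x3) and "t" (3): a world point X has camera coordinates R X + t; the wrist camera has in their place "tool_from_camera" (4x4, takes a point from camera to tool coordinates, whose origin is the TCP and whose axes are the tool frame's). Camera axes: x right, y down, z forward; pixel columns grow to the right and rows downward; lengths in m; the calibration is good to about 2 mm. A picture is of the moment at which its call begins: read the wrist's pose just before it. get_calibration takes no time and is no camera call.
- robot.hand_in(): hands the job in, once; it reports no verdict.
The state is a dict: "time": time; "joint_pos": joint angles; "joint_velocities": joint speeds; "joint_efforts": joint torques, N m; "eef_pos": TCP position; "ee_rot": TCP orientation; "ft_force": force on the tool from outside, world axes, zero at the start; "wrist_torque": the same for the moment, N m; "width": finger opening in m.
Only numpy, scipy, OpenCV 4.12 (cv2) and the standard library are available. Lean on these libraries where they do the work, as an engineer would, in place of code of your own. Each camera call takes 0.05 s, during which the arm holds its last target.

## Task

The specimen-cup round is finished: slide the gate of the wide drop box (the one with the big square mouth) fully shut, until its spring catch clicks up behind the gate, and let go. Leave the gate of the narrow tube drop box open as it stands.

Things in the scene. Friction and masses are not known exactly. Their poses are not given: they have to be found in the camera images.
- cupbox_gate (a joint): Opening of the wide box's gate, m: 0 = shut on its end stop, 0.05 to 0.085 at the start. The gate is a flat steel plate 125 x 107 x 5 mm on a metal box (250 x 150 mm, fixed, flat top 100 mm above the bench), between rails 8 mm high. It slides level along the box against about 8 N of friction, stays where left, and covers a 95 x 95 mm mouth when shut.
- cupbox_tab (a point): Centre of the upright push tab of the wide box's gate, 125.5 mm above the bench: a steel plate across the gate's middle, 70 mm wide (y), 10 mm thick (x), from 20 mm below this point (gate's top face) to 20 mm above. x points the way the gate shuts, roughly away from the robot; z up. The gate is bare for 62 mm before and behind the tab. Push it along +x by the joint's opening.
- cupbox_catch (a joint): How far the wide box's spring catch is pressed down, m: about 0.012 with the gate over it, 0 sprung up. A dark steel tooth 30 mm wide, 6 mm thick, mid-deck: it rises by itself, to 7 mm above the gate's top face, behind the gate's rear edge (67 mm behind the tab) once the gate is within about 5 mm of shut, and then keeps it from sliding back.
- tubebox_tab (a point): Centre of the like tab on the narrow tube box's gate, which must stay as it is: tab 34 mm wide, 10 mm thick, 40 mm high; gate 52 mm wide; box 96 mm wide, as long and high as the other. Its axes are as for the wide box. The two boxes may stand either way round, left or right.

How it is judged:
At the end, for the whole second after the job is handed in: The wide box's gate is within 8 mm of fully shut with its catch sprung up behind it (pressed down less than 4 mm), and the narrow box's gate is within 15 mm of where it stood (value of joint cupbox_gate below 0.008 m and value of joint cupbox_catch below 0.004 m and distance of tubebox_tab from where it was at the start of the episode below 0.015 m); the robot touches nothing.
It fails at once if the narrow tube box's gate is moved by more than 15 mm (distance of tubebox_tab from where it was at the start of the episode above 0.015 m).
It also fails if it takes over 32 s, if anything falls off the work surface, if the arm or the gripper's body presses on something with over 40 N, if the wrist force passes 120 N, or if a joint passes its speed limit or range.

## Working session

There is one attempt and no reset: what is moved stays moved. The work goes in short steps, Python scripts to look and compute and a tool call to move; the robot and the scene stay as the last step left them, time stands still between calls to the robot, and variables do not carry over. Pictures are saved under pics/ and viewed, and the job is handed in when it is done.

Besides the shell and the picture viewer there is one more tool, called as name([rows], argument=value, ...), one row to a line, values as JSON. apply_moves: Moves the arm, as the interface text tells. Its arguments: {"type":"object","properties":{"plan":{"type":"array"}},"required":["plan"]}

```bash
mkdir -p pics; ls; python3 - <<'E'
from plant import robot, optics
import cv2
s=robot.read_state();print(s, robot.tips_ahead)
for n in ["scene","side","wrist"]:
    cv2.imwrite(f"pics/{n}0.png",optics.capture(n)[:,:,::-1]);print(n,optics.get_calibration(n))
E
```

```text
pics
{'time': 0.0, 'joint_pos': array([-1.27361291e+00,  4.91550981e-01,  1.55947232e+00, -3.23474149e-06,
        1.09169688e+00, -1.05611292e-01]), 'joint_velocities': array([ 0.00016958, -0.00203718, -0.00137569, -0.00119364, -0.00089691,
        0.0004196 ]), 'joint_efforts': array([-3.23129374e-03, -6.18465972e+01, -2.61594236e+01, -2.13759035e-04,
        4.17537827e-03,  2.18661313e-06]), 'eef_pos': array([ 0.24499626, -0.5749346 ,  0.40412508]), 'ee_rot': array([ 2.00032785,  0.40956749, -2.00055385]), 'ft_force': array([-0.33178638,  0.16655182, -0.45858763]), 'wrist_torque': array([-0.02553411,  0.0475782 ,  0.01031242]), 'width': 0.08539278245805797} 0.1734
scene {'K': array([[566.9508998 ,   0.        , 314.22538453],
       [  0.        , 566.9508998 , 242.65765372],
       [  0.        ,   0.        ,   1.        ]]), 'R': array([[-0.56846727,  0.82238305, -0.02304507],
       [ 0.49613183,  0.32033427, -0.80699391],
       [-0.65627599, -0.47018302, -0.59010996]]), 't': array([ 0.32851403, -0.13206709,  1.44261143])}
side {'K': array([[526.24967373,   0.        , 317.24899648],
       [  0.        , 526.24967373, 234.70051285],
       [  0.        ,   0.        ,   1.        ]]), 'R': array([[ 0.97480058, -0.22239835,  0.01740108],
       [-0.13960829, -0.66903824, -0.72999819],
       [ 0.17399238,  0.70917333, -0.68322752]]), 't': array([-0.56043383,  0.20140867,  0.82866186])}
wrist {'K': array([[424.77247754,   0.        , 318.23492265],
       [  0.        , 424.77247754, 241.10298064],
       [  0.        ,   0.        ,   1.        ]]), 'tool_from_camera': array([[ 7.47158182e-04, -2.78048547e-01,  9.60566732e-01,
         2.91438287e-02],
       [ 9.99999430e-01, -5.24458205e-04, -9.29641397e-04,
         5.64052365e-04],
       [ 7.62262544e-04,  9.60566880e-01,  2.78047997e-01,
        -7.08098924e-02],
       [ 0.00000000e+00,  0.00000000e+00,  0.00000000e+00,
         1.00000000e+00]])}
```

View pics/scene0.png

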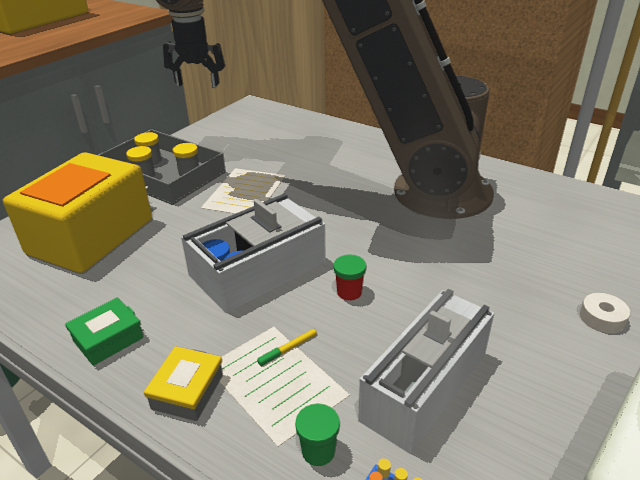

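View pics/side0.png

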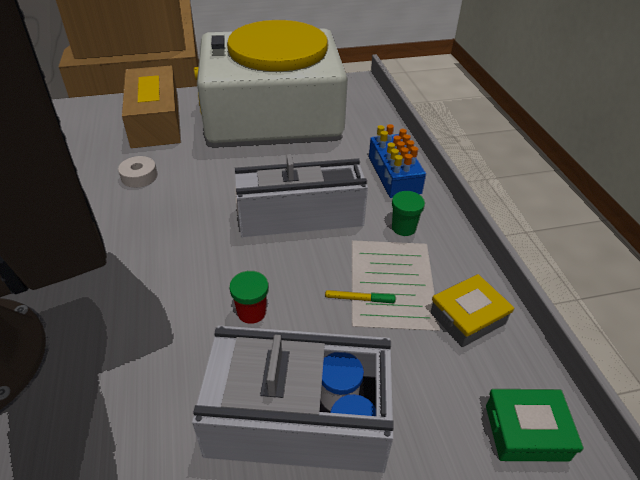

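View pics/wrist0.png

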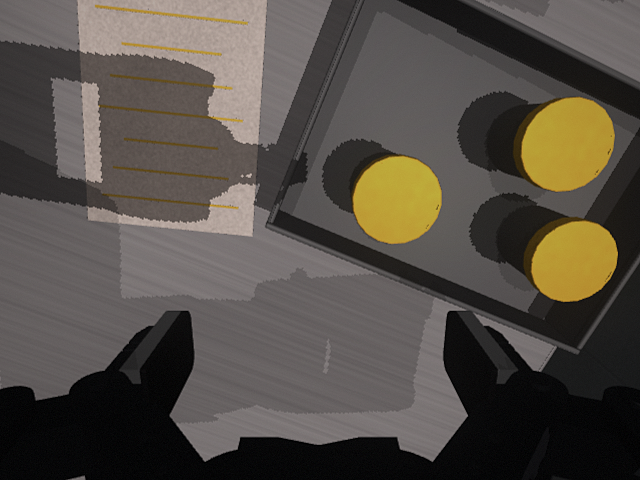

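The wide box, with blue-lidded cups in its mouth, is the one at lower left in side (tab near 275,365) and at scene (266,215). The narrow box is at scene (438,325). I'll zoom in to pick the corners.

```bash
python3 - <<'E'
import cv2
a=cv2.imread("pics/side0.png")[320:470,190:400];cv2.imwrite("pics/side_z.png",cv2.resize(a,None,fx=3.8,fy=3.8,interpolation=cv2.INTER_CUBIC))
a=cv2.imread("pics/scene0.png")[185:315,175:335];cv2.imwrite("pics/scene_z.png",cv2.resize(a,None,fx=4.5,fy=4.5,interpolation=cv2.INTER_CUBIC))
E
```

```text
(no output)
```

View pics/side_z.png

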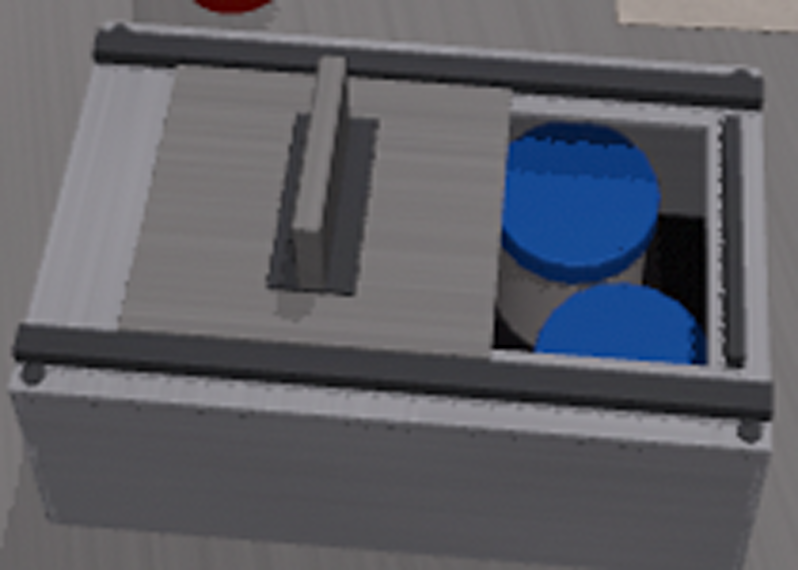

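View pics/scene_z.png

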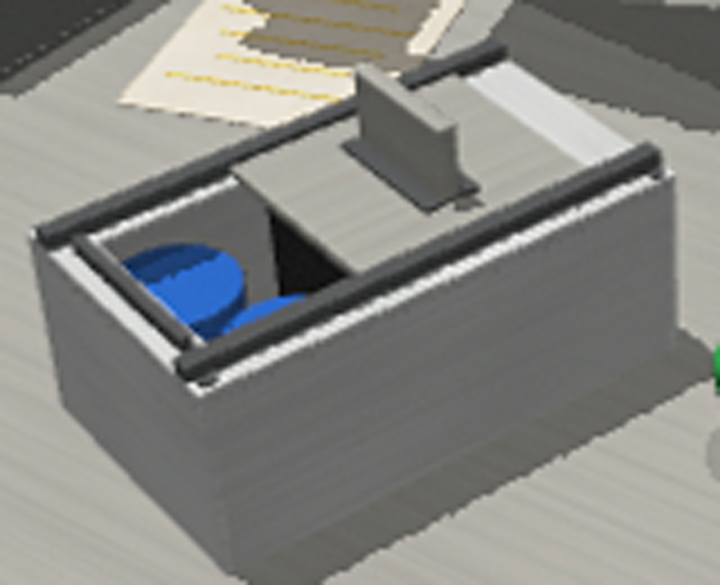

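```bash
cat > h.py <<'E'
import numpy as np
from plant import robot, optics
def ray(n,uv,z):
    c=optics.get_calibration(n);K,R,t=c["K"],c["R"],c["t"]
    d=R.T@np.linalg.inv(K)@np.array([*uv,1.]);o=-R.T@t
    return o+d*(z-o[2])/d[2]
sd=lambda p:(190+(p[0]-1.4)/3.8,320+(p[1]-1.4)/3.8)
sc=lambda p:(175+(p[0]-1.7)/4.5,185+(p[1]-1.7)/4.5)
E
python3 - <<'E'
from h import *
np.set_printoptions(precision=4,suppress=True)
def show(l,n,f,ps,z):
    for p in ps: print(l,n,ray(n,f(p),z))
show("tabtop","side",sd,[(322,57),(346,57),(295,225),(325,222)],.1455)
show("tabtop","scene",sc,[(357,68),(371,62),(444,131),(457,124)],.1455)
show("gatefront","side",sd,[(512,90),(492,360)],.1055)
show("gaterear","side",sd,[(177,66),(118,330)],.1055)
show("gatefront","scene",sc,[(233,175),(358,273)],.1055)
show("boxcorn","side",sd,[(12,390),(768,450)],.1)
show("boxcorn","scene",sc,[(30,235),(195,393),(676,178)],.1)
show("stop top","side",sd,[(725,115),(730,365)],.108)
# narrow box tab
for p in [(427,315),(450,323)]: print("tube",ray("scene",p,.1455))
R,_=__import__("cv2").Rodrigues(robot.read_state()["ee_rot"]);print(R)
E
```

```text
tabtop side [ 0.478  -0.1565  0.1455]
tabtop side [ 0.4862 -0.1583  0.1455]
tabtop side [ 0.4584 -0.2205  0.1455]
tabtop side [ 0.4682 -0.2215  0.1455]
tabtop scene [ 0.4691 -0.2201  0.1455]
tabtop scene [ 0.4617 -0.218   0.1455]
tabtop scene [ 0.4888 -0.1548  0.1455]
tabtop scene [ 0.4814 -0.1535  0.1455]
gatefront side [ 0.5475 -0.1568  0.1055]
gatefront side [ 0.5162 -0.2597  0.1055]
gaterear side [ 0.4278 -0.1201  0.1055]
gaterear side [ 0.3966 -0.2226  0.1055]
gatefront scene [ 0.5225 -0.2532  0.1055]
gatefront scene [ 0.5497 -0.1574  0.1055]
boxcorn side [ 0.3604 -0.2335  0.1   ]
boxcorn side [ 0.5972 -0.3064  0.1   ]
boxcorn scene [ 0.6015 -0.3036  0.1   ]
boxcorn scene [ 0.6442 -0.1659  0.1   ]
boxcorn scene [ 0.4093 -0.0874  0.1   ]
stop top side [ 0.6207 -0.1856  0.108 ]
stop top side [ 0.5922 -0.2795  0.108 ]
tube [0.5849 0.2193 0.1455]
tube [0.5819 0.2557 0.1455]
[[-0.0002  0.392  -0.9199]
 [ 0.0008 -0.9199 -0.392 ]
 [-1.     -0.0008 -0.0001]]
```

Measurements agree between the views. The tab centre is about (0.474, -0.188) and the box yaw about -16.7°. The box length comes to 0.249 m, and the opening is about 0.073 m. First I move to a hover 30 mm behind the tab with the jaws closed and aligned.

apply_moves([
  [[20, -285, -339], 40, 1],
  [[20, -285, -339], 40, 1],
  [[20, -285, -339], 40, 1],
  [[20, -285, -339], 40, 1],
  [[20, -285, -339], 40, 1],
  [[20, -285, -339], 40, 1],
  [[20, -285, -339], 40, 1],
  [[40, -285, -339], 40, 1],
  [[40, -285, -339], 40, 1],
  [[40, -285, -339], 40, 1],
  [[40, -285, -339], 40, 1],
  [[40, -285, -339], 40, 1],
])

```text
time: 1.15
eef_pos: [0.4465, -0.1758, 0.3638]
ee_rot: [-2.063, 0.302, 2.066]
ft_force: [0.4, 0.6, 0.1]
width: -0.0003
```

```bash
python3 - <<'E'
from h import *
import cv2
s=robot.read_state();R,_=cv2.Rodrigues(s["ee_rot"]);print(R.round(3),s["eef_pos"],s["ft_force"])
a=optics.capture("side")[:,:,::-1][250:470,150:420];cv2.imwrite("pics/side1.png",cv2.resize(a,None,fx=2.7,fy=2.7))
cv2.imwrite("pics/wrist1.png",optics.capture("wrist")[:,:,::-1])
E
```

```text
[[-0.001 -0.287 -0.958]
 [ 0.001 -0.958  0.287]
 [-1.    -0.001  0.001]] [ 0.44646573 -0.17581834  0.36380022] [0.40109216 0.61834941 0.0784986 ]
```

View pics/side1.png

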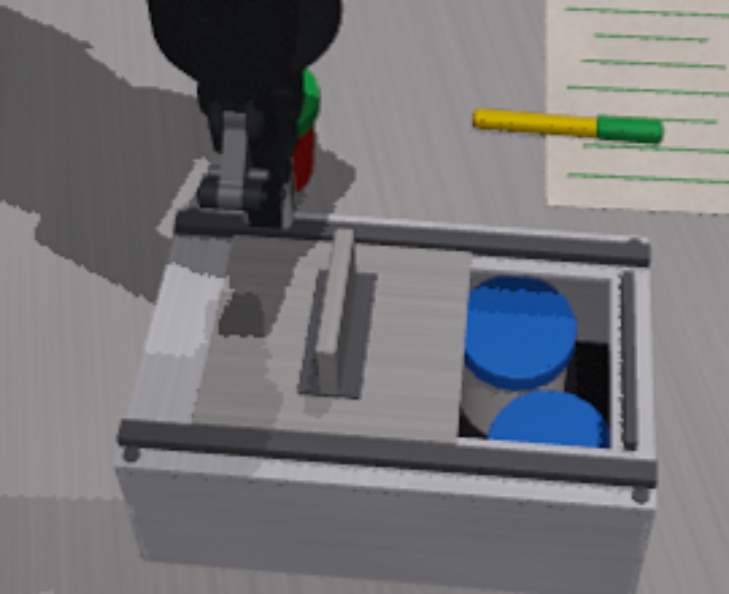

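View pics/wrist1.png

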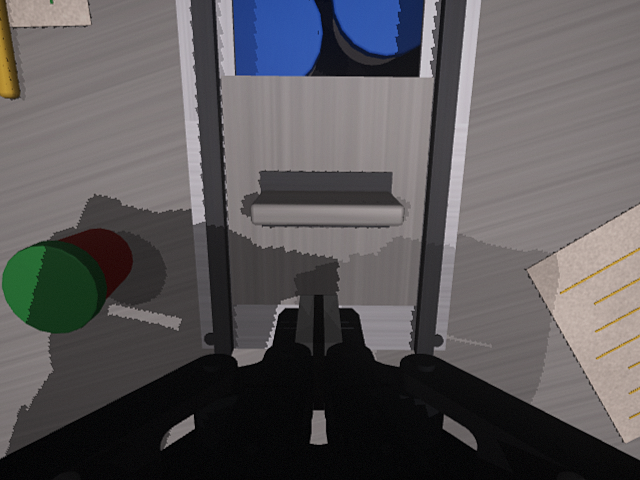

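The jaws are aligned with the box, and the tab is about 4 mm to tool +y. I'll lower and advance to first contact.

apply_moves([
  [[25, 4, 0], 0, 1],
  [[50, 4, 0], 0, 1],
  [[64, 4, 0], 0, 1],
  [[64, 4, 0], 0, 1],
  [[64, 4, -5], 0, 1],
  [[64, 4, -10], 0, 1],
  [[64, 4, -15], 0, 1],
  [[64, 4, -20], 0, 1],
  [[64, 4, -25], 0, 1],
  [[64, 4, -30], 0, 1],
  [[64, 4, -35], 0, 1],
  [[64, 4, -35], 0, 1],
])

```text
time: 2.25
eef_pos: [0.4776, -0.1945, 0.3017]
ee_rot: [-2.062, 0.307, 2.064]
ft_force: [-5.3, -1.4, 3.1]
width: -0.0001
```

```bash
python3 - <<'E'
from h import *
import cv2
s=robot.read_state();print(s["time"],s["eef_pos"],s["ft_force"])
a=optics.capture("side")[:,:,::-1][250:470,150:420];cv2.imwrite("pics/side2.png",cv2.resize(a,None,fx=2.7,fy=2.7))
cv2.imwrite("pics/wrist2.png",optics.capture("wrist")[:,:,::-1])
E
```

```text
2.25 [ 0.47762115 -0.19447845  0.30169359] [-5.32668183 -1.40502937  3.09423242]
```

View pics/side2.png

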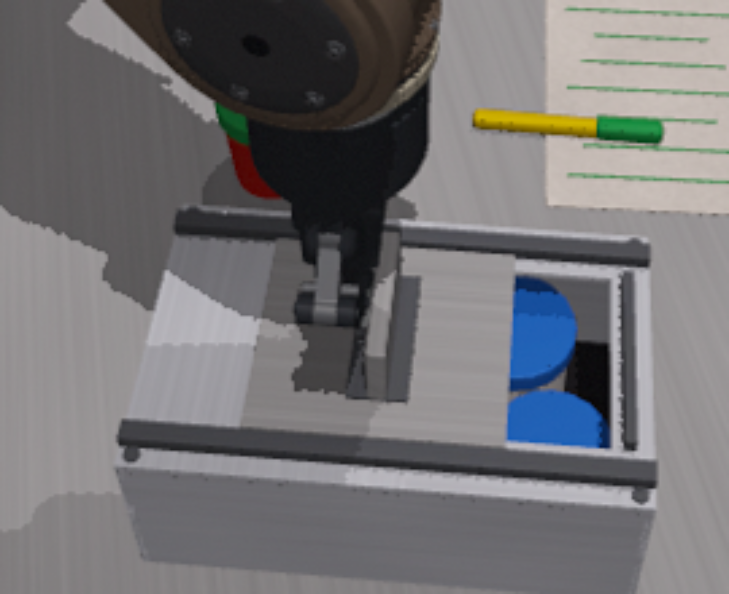

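View pics/wrist2.png

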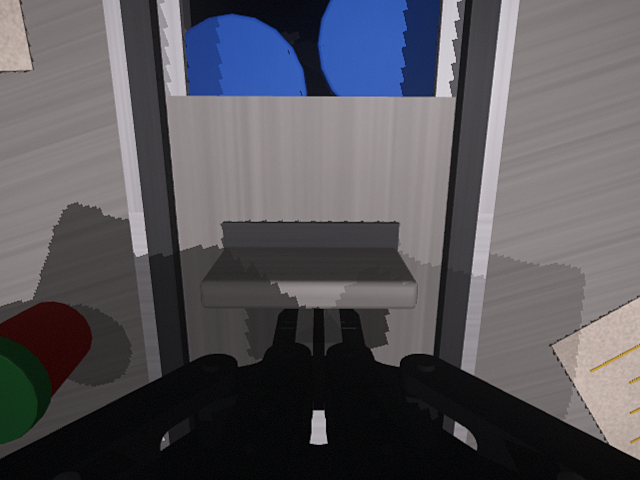

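The finger is pushing the tab and the gate moves, with its front edge now at crop (514,255)-(508,440). I'll compute what remains.

```bash
python3 - <<'E'
from h import *
u=np.array([.958,-.287,0])
f=lambda p:(150+p[0]/2.7,250+p[1]/2.7)
for p in [(514,256),(507,440),(472,253),(462,437)]: print("front",ray("side",f(p),.1055)@u)
for p in [(612,280),(611,445),(624,275),(626,440),(634,275),(636,445)]: print("stop@.1055,.108,.1",[round(float(ray("side",f(p),z)@u),4) for z in(.1055,.108,.1)])
E
```

```text
front 0.5921147251941182
front 0.592418757635658
front 0.5702125784963749
front 0.5713480764562261
stop@.1055,.108,.1 [0.6428, 0.6426, 0.6434]
stop@.1055,.108,.1 [0.641, 0.6407, 0.6415]
stop@.1055,.108,.1 [0.6491, 0.6488, 0.6497]
stop@.1055,.108,.1 [0.648, 0.6477, 0.6486]
stop@.1055,.108,.1 [0.6542, 0.6539, 0.6549]
stop@.1055,.108,.1 [0.6526, 0.6523, 0.6533]
```

About 56 mm remains to the stop. I'll push 48 mm more, then check.

apply_moves([
  [[0, 0, -4], 0, 1],
  [[0, 0, -8], 0, 1],
  [[0, 0, -12], 0, 1],
  [[0, 0, -17], 0, 1],
  [[0, 0, -22], 0, 1],
  [[0, 0, -27], 0, 1],
  [[0, 0, -32], 0, 1],
  [[0, 0, -37], 0, 1],
  [[0, 0, -41], 0, 1],
  [[0, 0, -45], 0, 1],
  [[0, 0, -48], 0, 1],
  [[0, 0, -48], 0, 1],
])

```text
time: 3.35
eef_pos: [0.5232, -0.2084, 0.3017]
ee_rot: [-2.061, 0.307, 2.065]
ft_force: [-8.3, -2.9, 1.9]
width: 0.0001
```

```bash
python3 - <<'E'
from h import *
import cv2
s=robot.read_state();print(s["time"],s["eef_pos"],s["ft_force"])
a=optics.capture("side")[:,:,::-1][250:470,150:420];cv2.imwrite("pics/side3.png",cv2.resize(a,None,fx=2.7,fy=2.7))
E
```

```text
3.35 [ 0.52323986 -0.20838803  0.30168696] [-8.254131   -2.90798921  1.9464109 ]
```

View pics/side3.png

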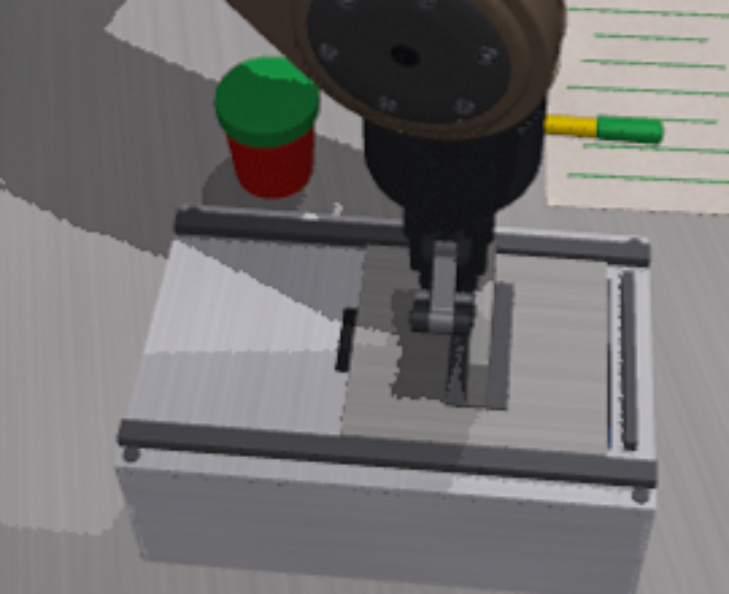

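The gate is about 8 mm short, with its front edge at crop x≈608 against the stop bar at 624. The dark catch slot is just appearing at (347,340). I'll continue slowly.

apply_moves([
  [[0, 0, -2], 0, 1],
  [[0, 0, -4], 0, 1],
  [[0, 0, -6], 0, 1],
  [[0, 0, -7], 0, 1],
  [[0, 0, -7], 0, 1],
])

```text
time: 3.82
eef_pos: [0.5299, -0.2104, 0.3017]
ee_rot: [-2.062, 0.308, 2.064]
ft_force: [-6.2, -2.7, 1.0]
width: -0.0001
```

apply_moves([
  [[0, 0, -1], 0, 1],
  [[0, 0, -2], 0, 1],
  [[0, 0, -2], 0, 1],
])

```text
time: 4.07
eef_pos: [0.5309, -0.2107, 0.3016]
ee_rot: [-2.058, 0.306, 2.068]
ft_force: [-16.8, -1.3, 6.6]
width: -0.0002
```

```bash
python3 - <<'E'
from h import *
import cv2
s=robot.read_state();print(s["time"],s["eef_pos"],s["ft_force"])
a=optics.capture("side")[:,:,::-1][300:460,200:400];cv2.imwrite("pics/side4.png",cv2.resize(a,None,fx=3.7,fy=3.7))
E
```

```text
4.0667 [ 0.53090142 -0.21071946  0.30164986] [-16.77013811  -1.3310153    6.55564412]
```

View pics/side4.png

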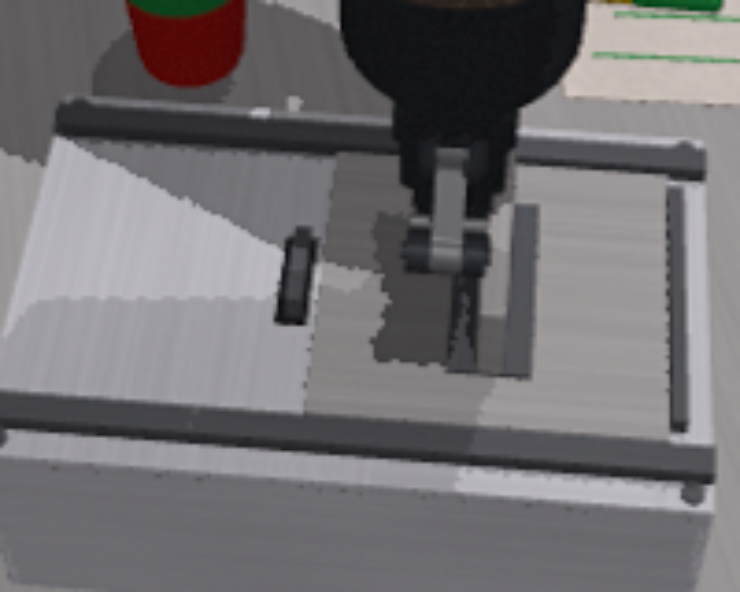

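The gate has met its end stop: the force rose to 17 N and there is no gap at the bar (crop x≈670). The catch tooth is visible behind the gate at (297,275). I'll back off 15 mm and lift.

apply_moves([
  [[0, 0, 5], 0, 1],
  [[0, 0, 10], 0, 1],
  [[0, 0, 15], 0, 1],
  [[0, 0, 15], 0, 1],
  [[-30, 0, 15], 0, 1],
  [[-60, 0, 15], 0, 1],
  [[-95, 0, 0], 0, 1],
  [[-130, 0, -30], 0, 1],
  [[-130, 0, -30], 0, 1],
  [[-130, 0, -30], 0, 1],
  [[-130, 0, -30], 0, 1],
])

```text
time: 5.03
eef_pos: [0.5604, -0.219, 0.4299]
ee_rot: [-2.062, 0.306, 2.064]
ft_force: [0.3, -0.3, -0.2]
width: -0.0003
```

```bash
python3 - <<'E'
from h import *
import cv2
s=robot.read_state();print(s["time"],s["eef_pos"],s["ft_force"])
a=optics.capture("side")[:,:,::-1];b=optics.capture("scene")[:,:,::-1]
cv2.imwrite("pics/side5.png",cv2.resize(a[300:460,200:400],None,fx=3.7,fy=3.7));cv2.imwrite("pics/scene5.png",b)
o=cv2.imread("pics/scene0.png")
print("tube region diff",cv2.absdiff(o,b)[280:440,360:500].mean(), (cv2.absdiff(o,b)[300:400,400:460].max(2)>25).sum())
E
```

```text
5.0333 [ 0.5603966  -0.21899397  0.42988975] [ 0.33082134 -0.27344832 -0.1980052 ]
tube region diff 12.013392857142858 24
```

View pics/side5.png

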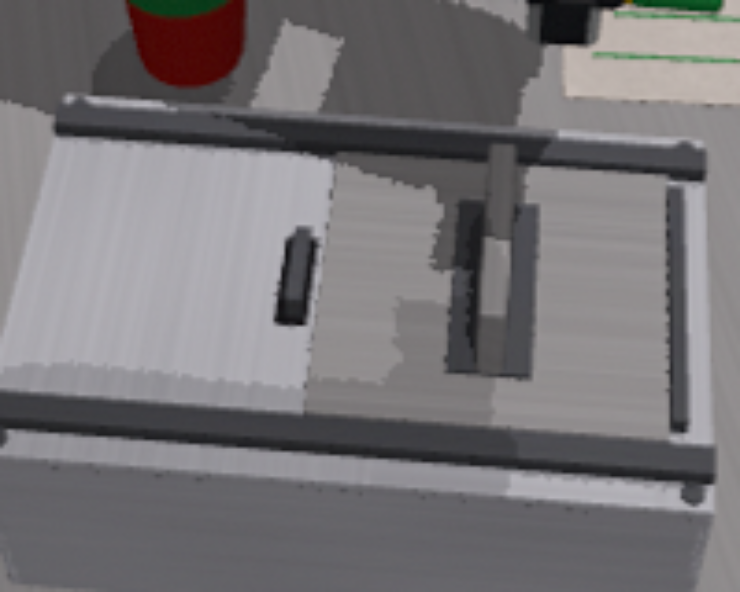

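View pics/scene5.png

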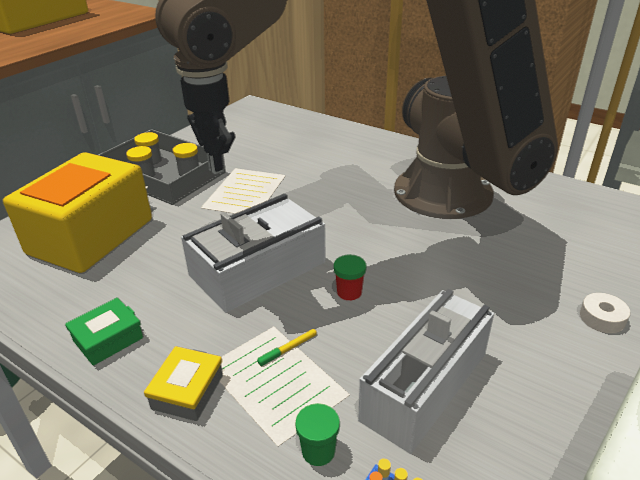

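The gate is shut with the catch tooth standing behind its rear edge (crop 297,275). The arm is clear of everything, and the narrow box's gate is unchanged at (438,325).

```bash
python3 -c "
from plant import robot
print(robot.hand_in())"
```

```text
the job is handed in; nothing more can be done
None
```

The wide box's gate is shut with its catch up behind it, and the job is handed in at about 5.1 s of the 32 s allowed. I pushed the gate's tab with the closed fingertips for about 75 mm. I stopped when the gate met its end stop, where the wrist force rose from about 7–9 N to about 17–18 N. Then I backed off and lifted clear.

**Last checks:**
- **Wide gate:** in the side picture its front edge lies against the stop bar with no visible gap.
- **Catch:** the dark tooth stands up behind the gate's rear edge. I judged this by eye and did not measure its height.
- **Contact:** the wrist force is back to about 0.3 N, and the fingertips are about 0.11 m above the tab.
- **Narrow gate:** its tab looks the same as at the start, and only 24 pixels changed noticeably around it. A wider patch around the box differed by 12 grey levels on average. I put that down to the arm's moved shadow.

No check failed. The opening measured from the pictures at the start was about 73 mm, and the push agreed with it to within a few millimetres.

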